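# Stack the shielded cases and set the jig's clamp screw

### The job

Stack the two loose aluminium cases squarely, edges flush, on the case in the clamping jig: first the thick one, let it go, then the thin one on top. Then grip the jig's thumbscrew by its wing and turn it in (clockwise) until it seats, back it off a quarter turn, and finish still holding the wing, keeping it there. Leave the other things on the bench where they are.

Things in the scene. Friction and masses are not known exactly. Their poses are not given: they have to be found in the camera images.
- base_case: closed die-cast aluminium case 50 x 80 x 36 mm (its x, y, z) that already stands in the clamping jig, between the fence and the jaw; origin at the centre of its underside, z up. The jig is a dark steel plate 110 x 250 x 12 mm, fixed to the bench; fence and jaw touch only the case's two 50 mm wide ends and reach 24 mm up them, so nothing stands beside its long sides or above its top
- thick_case: loose closed aluminium case of the same footprint, 50 x 80 mm and 36 mm tall, flat on the bench to the left of the jig; origin at the centre of its underside, y along the long side; about 0.22 kg; stable, flat top and bottom; looks the same turned half round
- thin_case: loose closed aluminium case 50 x 80 mm and only 24 mm tall, flat on the bench to the left of the jig; origin at the centre of its underside, y along the long side; about 0.15 kg. Thick and thin case may lie in either place
- screw_grip (a point): grip point of the jig's upright thumbscrew, which stands in the jig 120 mm from the base case's centre: a black wing 46 mm long (along this point's x), 12 mm thick (its y), 34 mm tall, upright; the point lies on the screw axis 11 mm below the wing's top; below the wing, from 23 mm under the point, is a round hub 26 mm across. Turns with the screw; point 84 mm above the bench
- screw (a joint): angle of the thumbscrew, rad: grows as it is turned in (clockwise seen from above), 3.6 = seated against its hard stop, where the jaw just nips the base case; starts 0.5 to 1.5 short of that. Thread friction of about 0.06 N m keeps it where it is left; the screw does not rise or sink noticeably as it turns
- solder_near: solder spool (red flanges, 54 mm across, 36 mm tall) in front of the jig, nearer the robot; a bystander
- solder_far: same solder spool, on the far side of the bench; a bystander
- metal_block: dark steel block 40 x 40 x 30 mm, on the far side of the jig; a bystander
- flux_bottle: small white bottle 40 mm across, 90 mm tall, left of the cases; a bystander
- driver: screwdriver lying flat, far left; a bystander
- wrist_ring: black rubber ring 68 mm across, 14 mm tall, near right; a bystander
- parts_dish: white dish 70 mm across, 25 mm tall, far right; a bystander
Mind the look-alikes: they are no part of the job. Leave any orange look-alike of the base_case alone.

How it is judged:
By the outcome, as a careful person would: the job done as asked, in the order asked, and still so for the second after the job is handed in, while the arm keeps its last pose, push and grip.
It also fails if it takes over 72 s, if anything falls off the work surface, if the arm or the gripper's body presses on something with over 40 N, if the wrist force passes 120 N, or if a joint passes its speed limit or range.

### The arm

A 7-joint arm with a two-finger parallel gripper is mounted at the origin on the work surface. World frame = base frame: x ahead of the robot, y to its left, z up, the work surface at z = 0. Lengths are in m, angles in rad, forces in N, time in s.
With the tool pointing down it reaches from about 0.4 to 0.85 m from the base axis. Payload 10.4 kg.
Tool frame: the origin (TCP) lies at the very end of the fingers, on their centre line; the grasp point (between the pads) lies 19 mm behind it; z points along the fingers, y is the line along which they close (so a half turn about z gives the same grasp; the last joint's range is limited). The gripper opens to 87 mm and grips with 3 to 60 N. Pads are 19 mm wide; open, the fingers measure 117 mm over their backs; the gripper's body (75 mm by 190 mm) begins 51 mm behind the grasp point.
Start: joints at [-1.204, 0.332, -0.065, 1.46, 0.022, 1.35, -0.088], TCP at [0.237, 0.578, 0.223] pointing down, gripper open.
Joint ranges: [-2.6, 2.6], [-0.5, 2.12], [-1.47, 1.34], [0.16, 2.42], [-1.27, 4.41], [0.06, 2.06], [-2.6, 2.6]. Speed limits (rad/s): [2.22, 2.22, 2.79, 2.79, 3.14, 3.14, 3.14].

### API

Orientations are given as a rotation vector (axis times angle).
In Python, from workcell import env gives the robot as it stands.
- The arm moves only by the tool move_arm, never from a script. Its argument "steps" is a list of rows, each a list of 2 entries, a list of its own where there are three numbers: the shift along the tool's x, y, z in cm, then the turn, a rotation vector about the tool's x, y, z in degrees. In form: [[[x, y, z], [wx, wy, wz]], ...]. A call has 1 to 12 rows; each row is the pose to reach, as a shift and turn from the pose commanded when the call began, along the tool's axes at that moment; what a row does not reach only later rows make up. A row lasts 1/8 s, in which the tool goes at most 62.5 mm and 10.7 degrees, less where a joint would pass 70% of its speed; a pose out of reach is approached as far as the arm can. A call with a gripper value outside its range is refused whole. "fingers" is the finger opening in cm, from 0 to 8.7, set as the call begins (left out, the last holds). The fingers move at their own pace and stop on an object; "squeeze" is the grip in N (left out, the last holds). Time passes only in rows, so rows that repeat a pose let the fingers close. It gives the time, the measured TCP pose, the force, the opening and the grip force at its end, in the units of the state.
- env.sense(): the state, without advancing time (a new reading comes with each control period).
- env.read_camera(name): name is "side" or "top"; returns a dict with "pixels" (480x640x3 uint8, red, green, blue), "mtx" (3x3 intrinsics, pixels), "world_from_camera" (4x4, takes a point from camera to world coordinates). Camera axes: x right, y down, z forward; pixel columns grow to the right and rows downward; lengths in m; the calibration is good to about 2 mm. A picture is of the moment at which its call begins. There is no depth.
- env.hand_in(): hands the job in; it is judged then, once.
The state is a dict: "time": time; "qpos": joint angles; "qd": joint speeds; "joint_efforts": joint torques, N m; "tool_pos": TCP position; "orientation": TCP orientation; "wrist_force": force on the tool from outside, world axes, zero at the start; "torque": the same for the moment, N m; "finger_gap": finger opening in m; "grip_force": force on a finger pad.
Only numpy, scipy, OpenCV 4.12 (cv2) and the standard library are available. Lean on these libraries where they do the work, as an engineer would, in place of code of your own. Each camera call takes 0.05 s, during which the arm holds its last target. There are 200 camera calls.

## Working session

There is one attempt and no reset: what is moved stays moved. The work goes in short steps, Python scripts to look and compute and a tool call to move; the robot and the scene stay as the last step left them, time stands still between calls to the robot, and variables do not carry over. Pictures are saved under pics/ and viewed, at most 10 in all, crops included, and the job is handed in when it is done.

Besides the shell and the picture viewer there is one more tool, called by a JSON object that holds its "fn" and its "kwargs". move_arm: Moves the arm, as the interface text tells. Its arguments: {"type":"object","properties":{"steps":{"type":"array","items":{"type":"array"}},"fingers":{"type":"number"},"squeeze":{"type":"number"}},"required":["steps"]}

```bash
mkdir -p pics; cat > h.py <<'E'
import numpy as np, cv2
from workcell import env
from scipy.spatial.transform import Rotation as R
def ray(c,u,v,z):
    K=np.array(c["mtx"]);T=np.array(c["world_from_camera"])
    d=T[:3,:3]@np.linalg.solve(K,[u,v,1.]);o=T[:3,3]
    return o+d*(z-o[2])/d[2]
def proj(c,p):
    T=np.linalg.inv(np.array(c["world_from_camera"]));q=np.array(c["mtx"])@(T[:3,:3]@np.array(p)+T[:3,3]);return q[:2]/q[2]
def snap(n,f,crop=None,s=1):
    c=env.read_camera(n);i=c["pixels"][:,:,::-1]
    if crop: i=i[crop[1]:crop[3],crop[0]:crop[2]]
    cv2.imwrite(f"pics/{f}.png",cv2.resize(i,None,fx=s,fy=s,interpolation=cv2.INTER_CUBIC));return c
E
python3 - <<'E'
from h import *
for n in("top","side"):
    c=snap(n,n+"0",None,1.25);print(c["mtx"],c["world_from_camera"])
s=env.sense();print(s["tool_pos"],s["orientation"],R.from_rotvec(s["orientation"]).as_matrix(),s["finger_gap"],s["time"])
E
```

```text
[[556.1087844    0.         324.93227705]
 [  0.         556.1087844  240.54501912]
 [  0.           0.           1.        ]] [[ 3.35663454e-04 -9.94098709e-01  1.08478769e-01  4.32664862e-01]
 [-9.99937275e-01  8.80786873e-04  1.11656087e-02  1.97560368e-02]
 [-1.11952639e-02 -1.08475713e-01 -9.94036059e-01  1.17657539e+00]
 [ 0.00000000e+00  0.00000000e+00  0.00000000e+00  1.00000000e+00]]
[[595.48743849   0.         315.98064195]
 [  0.         595.48743849 250.15260907]
 [  0.           0.           1.        ]] [[ 0.87313564 -0.34537124  0.3440245   0.13152958]
 [-0.48740217 -0.63090202  0.60365699 -0.72586731]
 [ 0.00855999 -0.69475272 -0.71919774  0.96251255]
 [ 0.          0.          0.          1.        ]]
[0.23736065 0.57779168 0.22185752] [-6.08349424e-01 -3.08191683e+00  1.97153483e-03] [[-9.24994383e-01  3.79980515e-01 -4.46092210e-04]
 [ 3.79980775e-01  9.24993617e-01 -1.19136509e-03]
 [-4.00630753e-05 -1.27151248e-03 -9.99999191e-01]] 0.0870865821299244 0.1
```

View pics/top0.png

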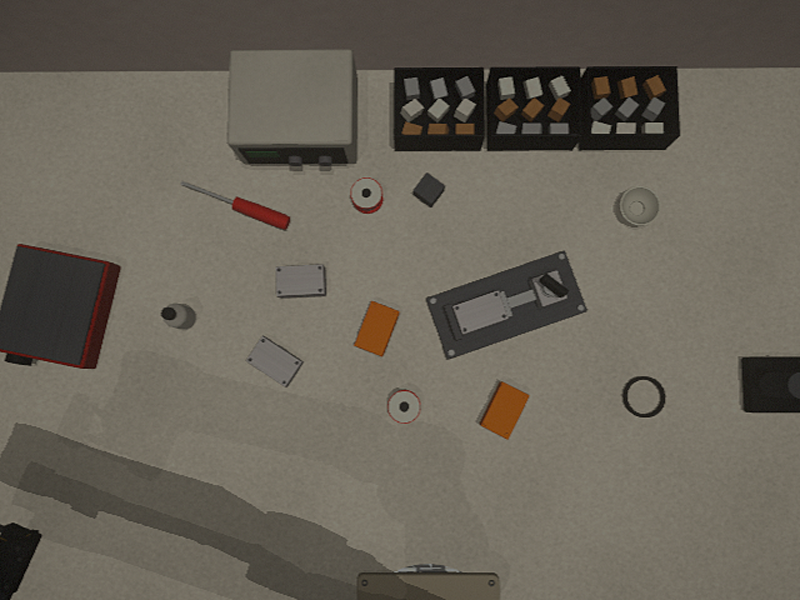

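View pics/side0.png

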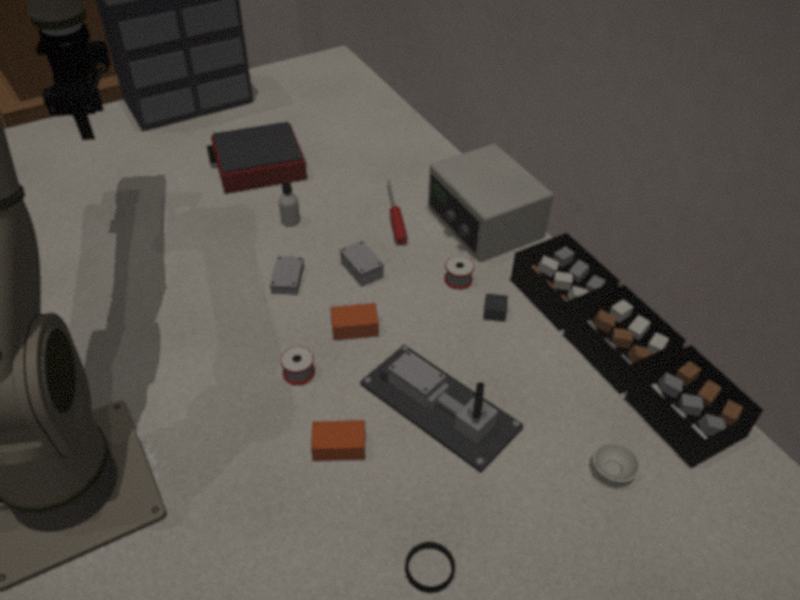

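```bash
python3 - <<'E'
from h import *
c=env.read_camera("top");i=c["pixels"][:,:,::-1]
f=lambda i,x,y,w,h,s:cv2.resize(i[y:y+h,x:x+w],None,fx=s,fy=s,interpolation=cv2.INTER_CUBIC)
i=cv2.convertScaleAbs(i,alpha=1.5)
cv2.imwrite("pics/t1.png",np.hstack([f(i,190,200,70,115,5),f(i,350,195,90,115,5)]))
c=env.read_camera("side");i=cv2.convertScaleAbs(c["pixels"][:,:,::-1],alpha=1.5)
cv2.imwrite("pics/s1.png",np.hstack([f(i,210,185,100,60,4),np.vstack([f(i,300,270,100,60,4)])]))
E
```

```text
(no output)
```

View pics/t1.png

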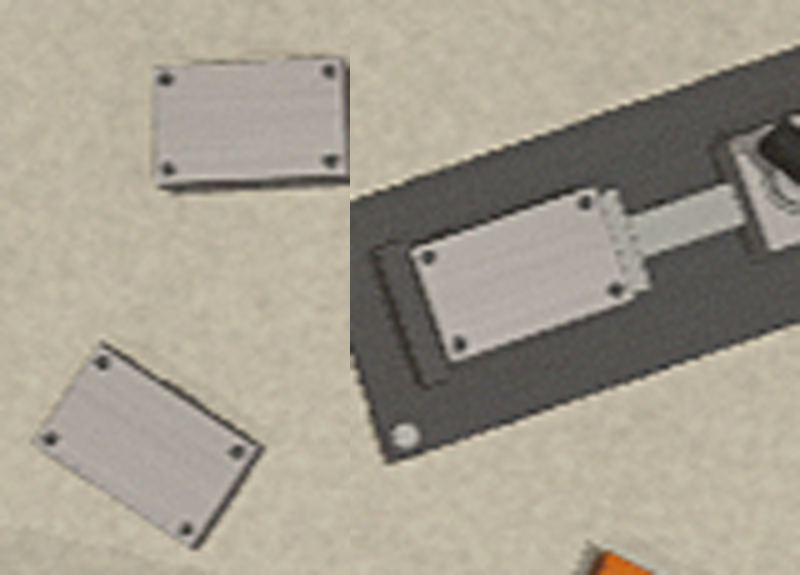

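View pics/s1.png

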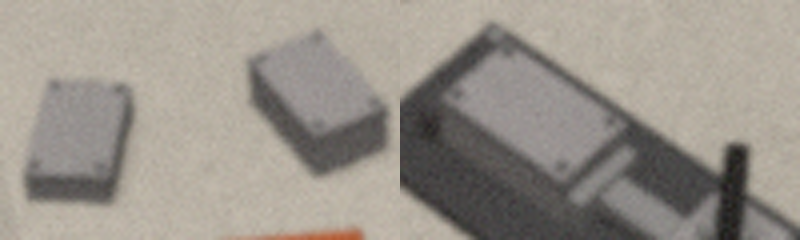

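```bash
cat > meas.py <<'E'
from h import *
c=env.read_camera("top");s=env.read_camera("side")
n=lambda u,o,k:(u+.5)/k-.5+o
def fit(cam,P,z):
    W=np.array([ray(cam,u,v,z)[:2] for u,v in P]);m=W.mean(0)
    d=(W[1]-W[0])+(W[2]-W[3]);e=(W[2]-W[1])+(W[3]-W[0])
    L=lambda d:np.linalg.norm(d)/2*1e3
    print(np.round(m,4),"long dir deg",np.degrees(np.arctan2(d[1],d[0])).round(1),"short",np.degrees(np.arctan2(e[1],e[0])).round(1),L(d).round(1),L(e).round(1));return m
A=lambda P,ox,oy,k:[(n(u,ox,k),n(v,oy,k)) for u,v in P]
print("thick");fit(c,A([(166,79),(329,71),(330,162),(168,169)],190,200,5),.036)
fit(s,A([(256,62),(318,126),(377,101),(318,36)],210,185,4),.036)
print("thin");fit(c,A([(103,363),(238,452),(186,529),(51,440)],190,200,5),.024)
fit(s,A([(55,87),(36,166),(105,172),(120,90)],210,185,4),.024)
for z in(.036,.048):
    print("base",z);fit(c,A([(429,257),(585,203),(615,290),(459,344)],280,195,5),z)
    fit(s,A([(458,93),(561,166),(612,120),(510,48)],200,270,4),z)
E
python3 meas.py
```

```text
thick
[0.5926 0.2103] long dir deg -87.4 short -178.1 67.5 37.9
[0.591  0.2107] long dir deg -85.7 short 4.1 67.2 41.4
thin
[0.4582 0.253 ] long dir deg -122.9 short 146.7 67.6 38.0
[0.4573 0.2522] long dir deg -121.6 short -34.2 68.5 39.2
base 0.036
[ 0.5389 -0.089 ] long dir deg -70.9 short -161.6 68.1 37.9
[ 0.5426 -0.0774] long dir deg -71.9 short 19.2 69.0 39.9
base 0.048
[ 0.5378 -0.0878] long dir deg -70.9 short -161.6 67.4 37.5
[ 0.5373 -0.0858] long dir deg -71.9 short 19.2 68.1 39.4
```

```bash
cat >> h.py <<'E'
def go(p,yaw,s=None):
    """shift cm / turn deg in tool axes to put TCP at p, tool y at world yaw deg, pointing down"""
    s=s or env.sense();r=R.from_rotvec(s["orientation"]);a=np.radians(yaw)
    y=np.array([np.cos(a),np.sin(a),0]);z=np.array([0,0,-1.]);t=R.from_matrix(np.c_[np.cross(y,z),y,z])
    print("shift",np.round(r.inv().apply(np.array(p)-s["tool_pos"])*100,2),"turn",np.round(np.degrees((r.inv()*t).as_rotvec()),1))
E
python3 -c "
from h import *
go([.592,.2105,.12],3.2)"
```

```text
shift [-46.76 -20.52  10.24] turn [-0.   0.  64.5]
```

{"fn": "move_arm", "kwargs": {"steps": [[[-46.8,-20.5,10.2],[0,0,64.5]],[[-46.8,-20.5,10.2],[0,0,64.5]],[[-46.8,-20.5,10.2],[0,0,64.5]],[[-46.8,-20.5,10.2],[0,0,64.5]],[[-46.8,-20.5,10.2],[0,0,64.5]],[[-46.8,-20.5,10.2],[0,0,64.5]],[[-46.8,-20.5,10.2],[0,0,64.5]],[[-46.8,-20.5,10.2],[0,0,64.5]],[[-46.8,-20.5,10.2],[0,0,64.5]],[[-46.8,-20.5,10.2],[0,0,64.5]],[[-46.8,-20.5,10.2],[0,0,64.5]],[[-46.8,-20.5,10.2],[0,0,64.5]]], "fingers": 8.7}}

```text
time: 1.8
tool_pos: [0.5917, 0.2127, 0.121]
orientation: [-2.156, -2.285, -0.001]
wrist_force: [0.5, -0.3, -0.2]
finger_gap: 0.0872
grip_force: 0.0
```

```bash
python3 -c "
from h import *
s=env.sense();print(s['time'],s['tool_pos'],s['qpos'])
go([.592,.2105,.006],3.2)"
```

```text
1.8 [0.59167758 0.21273896 0.12096276] [-0.66861409  0.41917221  0.32345086  1.5911353  -0.14303802  1.15398446
 -0.25523332]
shift [-0.24  0.02 11.5 ] turn [ 0.  -0.1  0.1]
```

{"fn": "move_arm", "kwargs": {"steps": [[[0,0,3],[0,0,0]],[[0,0,6],[0,0,0]],[[0,0,9],[0,0,0]],[[0,0,11],[0,0,0]],[[0,0,11.5],[0,0,0]],[[0,0,11.5],[0,0,0]],[[0,0,11.5],[0,0,0]]]}}

```text
time: 2.68
tool_pos: [0.5932, 0.211, 0.0068]
orientation: [2.159, 2.282, 0.003]
wrist_force: [0.0, 0.1, 0.1]
finger_gap: 0.0874
grip_force: 0.0
```

```bash
python3 -c "
from h import *
s=env.sense();print(s['time'],s['tool_pos'])
go([.592,.2105,.006],3.2)"
```

```text
2.675 [0.59324009 0.21102508 0.00675986]
shift [-0.05 -0.13  0.08] turn [ 0.1 -0.  -0. ]
```

Good. Close, then lift.

{"fn": "move_arm", "kwargs": {"steps": [[[0,0,0],[0,0,0]],[[0,0,0],[0,0,0]],[[0,0,0],[0,0,0]],[[0,0,0],[0,0,0]],[[0,0,0],[0,0,0]],[[0,0,0],[0,0,0]],[[0,0,0],[0,0,0]],[[0,0,0],[0,0,0]]], "fingers": 4, "squeeze": 30}}

```text
time: 3.68
tool_pos: [0.5926, 0.2107, 0.0056]
orientation: [2.159, 2.282, 0.0]
wrist_force: [-0.5, 0.1, -0.3]
finger_gap: 0.0501
grip_force: 30.0
```

```bash
python3 -c "
from h import *
s=env.sense();print(s['finger_gap'],s['grip_force'],s['tool_pos'])
go([.5375,-.087,.110],19)"
```

```text
0.05010503275812434 29.993733186274767 [0.59255989 0.21068776 0.00557728]
shift [-29.42  -7.14 -10.45] turn [  0.   -0.  -15.8]
```

{"fn": "move_arm", "kwargs": {"steps": [[[0,0,-4],[0,0,0]],[[0,0,-8],[0,0,0]],[[-4,-1,-10.5],[0,0,-3]],[[-8,-2,-10.5],[0,0,-6]],[[-12,-3,-10.5],[0,0,-9]],[[-16,-4,-10.5],[0,0,-12]],[[-20,-5,-10.5],[0,0,-15]],[[-24,-6,-10.5],[0,0,-15.8]],[[-27,-6.5,-10.5],[0,0,-15.8]],[[-29.4,-7.1,-10.5],[0,0,-15.8]],[[-29.4,-7.1,-10.5],[0,0,-15.8]],[[-29.4,-7.1,-10.5],[0,0,-15.8]]]}}

```text
time: 5.18
tool_pos: [0.5378, -0.086, 0.1103]
orientation: [-1.824, -2.557, -0.0]
wrist_force: [1.1, -1.0, -1.5]
finger_gap: 0.0495
grip_force: 30.0
```

{"fn": "move_arm", "kwargs": {"steps": [[[0,0,1.5],[0,0,0]],[[0,0,3],[0,0,0]],[[0,0,4],[0,0,0]],[[0,0,4],[0,0,0]],[[0,0,4],[0,0,0]],[[0,0,4],[0,0,0]]]}}

```text
time: 5.92
tool_pos: [0.5382, -0.0868, 0.071]
orientation: [1.825, 2.557, 0.001]
wrist_force: [0.4, 0.4, -1.8]
finger_gap: 0.0495
grip_force: 30.0
```

```bash
python3 - <<'E'
from h import *
f=lambda i,x,y,w,h,s:cv2.convertScaleAbs(cv2.resize(i[y:y+h,x:x+w],None,fx=s,fy=s,interpolation=cv2.INTER_CUBIC),alpha=1.6)
c=env.read_camera("top");d=env.read_camera("side")
u,v=map(int,proj(c,[.5375,-.087,.06]));print(u-35,v-35);a=f(c["pixels"][:,:,::-1],u-35,v-35,66,66,6)
u,v=map(int,proj(d,[.5375,-.087,.06]));print(u-35,v-35);b=f(d["pixels"][:,:,::-1],u-35,v-35,66,66,6)
cv2.imwrite("pics/p1.png",np.hstack([a,b]))
go([.5375,-.087,.054],19)
E
```

```text
349 213
298 257
shift [ 0.   -0.06  1.69] turn [ 0.  0. -0.]
```

View pics/p1.png

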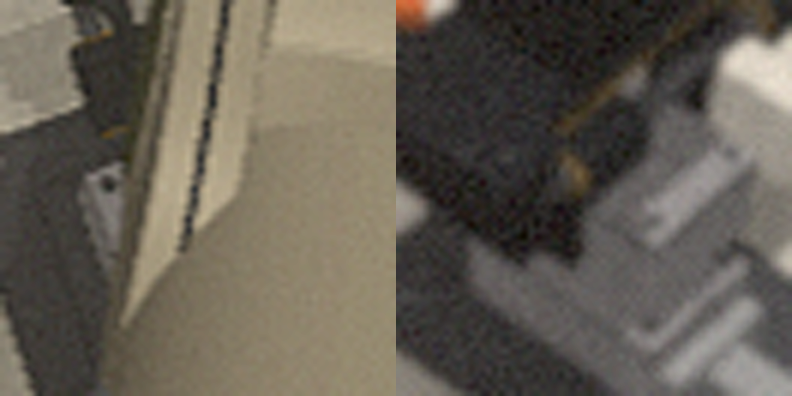

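{"fn": "move_arm", "kwargs": {"steps": [[[0,0,1],[0,0,0]],[[0,0,1.6],[0,0,0]],[[0,0,1.7],[0,0,0]],[[0,0,1.75],[0,0,0]],[[0,0,1.75],[0,0,0]],[[0,0,1.75],[0,0,0]]]}}

```text
time: 6.78
tool_pos: [0.5376, -0.0867, 0.0533]
orientation: [-1.825, -2.556, -0.0]
wrist_force: [-6.5, 1.2, 9.2]
finger_gap: 0.0498
grip_force: 30.0
```

```bash
python3 - <<'E'
from h import *
print(env.sense()["joint_efforts"]);go([.5375,-.087,.0535],19)
E
```

```text
[ 1.35621806e-01 -4.78591275e+01  5.49720570e+00 -3.20288444e+01
 -9.77039267e-02 -1.73868623e+00 -1.31240539e-02]
shift [-0.03 -0.01 -0.02] turn [-0. -0. -0.]
```

{"fn": "move_arm", "kwargs": {"steps": [[[0,0,0],[0,0,0]],[[0,0,0],[0,0,0]],[[0,0,0],[0,0,0]],[[0,0,0],[0,0,0]],[[0,0,0],[0,0,0]],[[0,0,-3],[0,0,0]],[[0,0,-6],[0,0,0]],[[0,0,-9],[0,0,0]],[[0,0,-12],[0,0,0]],[[0,0,-12],[0,0,0]]], "fingers": 8.7}}

```text
time: 8.02
tool_pos: [0.5392, -0.087, 0.1753]
orientation: [1.823, 2.554, 0.004]
wrist_force: [0.3, -0.8, -0.4]
finger_gap: 0.0872
grip_force: 0.0
```

```bash
python3 - <<'E'
from h import *
go([.458,.2527,.15],-32.5);go([.458,.2527,.15],-32.5+180)
E
```

```text
shift [34.76  3.35  2.51] turn [ 0.2 -0.  51.5]
shift [34.76  3.35  2.51] turn [ 1.000e-01  3.000e-01 -1.285e+02]
```

{"fn": "move_arm", "kwargs": {"steps": [[[6,0.6,0],[0,0,10]],[[12,1.2,0],[0,0,20]],[[18,1.8,0],[0,0,30]],[[24,2.4,0],[0,0,40]],[[30,3,1],[0,0,50]],[[34.8,3.3,2.5],[0,0,51.5]],[[34.8,3.3,2.5],[0,0,51.5]],[[34.8,3.3,2.5],[0,0,51.5]],[[34.8,3.3,2.5],[0,0,51.5]],[[34.8,3.3,2.5],[0,0,51.5]],[[34.8,3.3,2.5],[0,0,51.5]],[[34.8,3.3,2.5],[0,0,51.5]]]}}

```text
time: 9.52
tool_pos: [0.4562, 0.2527, 0.1482]
orientation: [-2.755, -1.509, -0.0]
wrist_force: [0.1, 0.1, 0.2]
finger_gap: 0.0868
grip_force: 0.0
```

```bash
python3 - <<'E'
from h import *
f=lambda i,x,y,w,h,s:cv2.convertScaleAbs(cv2.resize(i[y:y+h,x:x+w],None,fx=s,fy=s,interpolation=cv2.INTER_CUBIC),alpha=1.6)
c=env.read_camera("top");d=env.read_camera("side")
a=f(c["pixels"][:,:,::-1],350,215,120,70,5)
a=f(c["pixels"][:,:,::-1],355,205,66,80,6)
b=f(d["pixels"][:,:,::-1],300,250,66,80,6)
cv2.imwrite("pics/p2.png",np.hstack([a,b]))
cv2.imwrite("pics/full.png",c["pixels"][:,:,::-1])
go([.458,.2527,.004],-32.5)
E
```

```text
shift [ 0.09  0.18 14.41] turn [ 0. -0. -0.]
```

View pics/p2.png

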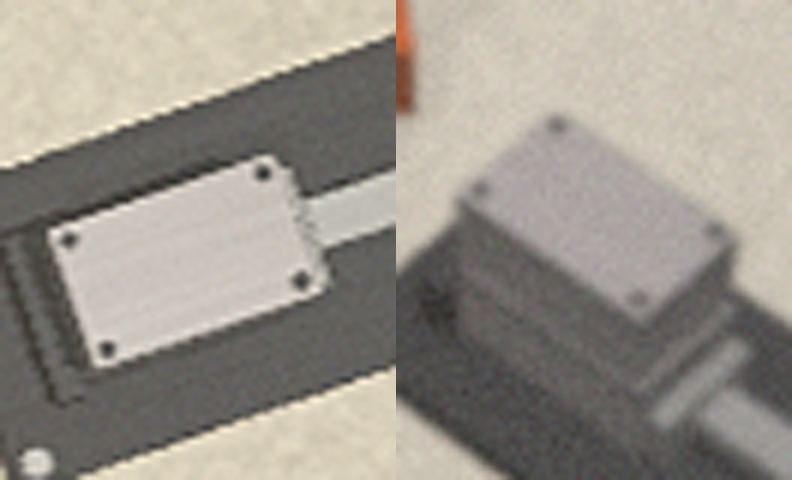

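```bash
python3 - <<'E' 2>&1 | tail -2
from meas import *
fit(c,A([(68,240),(262,174),(302,281),(107,349)],355,205,6),.084)
fit(s,A([(84,189),(242,299),(318,231),(161,125)],300,250,6),.084)
E
```

```text
[ 0.5369 -0.0871] long dir deg -71.0 short -160.6 67.8 37.8
[ 0.5354 -0.0856] long dir deg -71.5 short 19.0 67.8 38.0
```

{"fn": "move_arm", "kwargs": {"steps": [[[0,0,4],[0,0,0]],[[0,0,8],[0,0,0]],[[0,0,12],[0,0,0]],[[0,0,14],[0,0,0]],[[0,0,14.5],[0,0,0]],[[0,0,14.5],[0,0,0]],[[0,0,14.5],[0,0,0]],[[0,0,14.5],[0,0,0]]]}}

```text
time: 10.72
tool_pos: [0.4564, 0.2534, 0.0039]
orientation: [-2.754, -1.51, -0.002]
wrist_force: [0.2, -0.5, 0.0]
finger_gap: 0.087
grip_force: 0.0
```

```bash
python3 -c "
from h import *
go([.458,.2527,.004],-32.5)"
```

```text
shift [ 0.03  0.17 -0.01] turn [ 0.  -0.1 -0. ]
```

{"fn": "move_arm", "kwargs": {"steps": [[[0,0.1,0],[0,0,0]],[[0,0.1,0],[0,0,0]],[[0,0.1,0],[0,0,0]],[[0,0.1,0],[0,0,0]],[[0,0.1,0],[0,0,0]],[[0,0.1,0],[0,0,0]],[[0,0.1,0],[0,0,0]],[[0,0.1,0],[0,0,0]],[[0,0.1,-6],[0,0,0]],[[0,0.1,-12],[0,0,0]],[[0,0.1,-14],[0,0,0]],[[0,0.1,-14],[0,0,0]]], "fingers": 4, "squeeze": 30}}

```text
time: 12.22
tool_pos: [0.4574, 0.253, 0.1443]
orientation: [-2.754, -1.51, -0.005]
wrist_force: [0.1, -0.6, -3.1]
finger_gap: 0.0498
grip_force: 30.0
```

```bash
python3 -c "
from h import *
print(env.sense()['finger_gap']);go([.5377,-.0867,.15],19)"
```

```text
0.04975342832874956
shift [-24.32  25.04  -0.62] turn [  0.1  -0.1 -51.5]
```

{"fn": "move_arm", "kwargs": {"steps": [[[-3,3.1,-0.6],[0,0,-7]],[[-6,6.2,-0.6],[0,0,-14]],[[-9,9.3,-0.6],[0,0,-21]],[[-12,12.4,-0.6],[0,0,-28]],[[-15,15.4,-0.6],[0,0,-35]],[[-18,18.5,-0.6],[0,0,-42]],[[-21,21.6,-0.6],[0,0,-48]],[[-23.5,24.2,-0.6],[0,0,-51.5]],[[-24.3,25,-0.6],[0,0,-51.5]],[[-24.3,25,-0.6],[0,0,-51.5]],[[-24.3,25,-0.6],[0,0,-51.5]],[[-24.3,25,-0.6],[0,0,-51.5]]]}}

```text
time: 13.72
tool_pos: [0.5368, -0.0855, 0.1488]
orientation: [-1.823, -2.558, -0.0]
wrist_force: [0.7, -0.0, -1.5]
finger_gap: 0.0499
grip_force: 30.0
```

```bash
python3 -c "
from h import *
go([.5376,-.0867,.089],19)"
```

```text
shift [-0.15  0.04  5.98] turn [-0.  -0.   0.1]
```

{"fn": "move_arm", "kwargs": {"steps": [[[0,0,2],[0,0,0]],[[0,0,4],[0,0,0]],[[0,0,5.2],[0,0,0]],[[0,0,5.6],[0,0,0]],[[0,0,5.6],[0,0,0]],[[0,0,5.6],[0,0,0]]]}}

```text
time: 14.48
tool_pos: [0.5373, -0.0868, 0.0937]
orientation: [1.825, 2.556, 0.001]
wrist_force: [0.3, -0.5, -2.2]
finger_gap: 0.05
grip_force: 30.0
```

```bash
python3 -c "
from h import *
go([.5376,-.0867,.0885],19)"
```

```text
shift [0.   0.03 0.52] turn [ 0.1  0.  -0. ]
```

{"fn": "move_arm", "kwargs": {"steps": [[[0,0,0.3],[0,0,0]],[[0,0,0.45],[0,0,0]],[[0,0,0.52],[0,0,0]],[[0,0,0.52],[0,0,0]],[[0,0,0.52],[0,0,0]]]}}

```text
time: 15.1
tool_pos: [0.5369, -0.0868, 0.0879]
orientation: [1.825, 2.557, 0.0]
wrist_force: [0.2, 1.1, -1.7]
finger_gap: 0.0499
grip_force: 30.0
```

{"fn": "move_arm", "kwargs": {"steps": [[[0,0,0.1],[0,0,0]],[[0,0,0.1],[0,0,0]],[[0,0,0.1],[0,0,0]]]}}

```text
time: 15.48
tool_pos: [0.537, -0.0868, 0.087]
orientation: [1.825, 2.557, 0.0]
wrist_force: [-1.5, 0.0, 1.8]
finger_gap: 0.05
grip_force: 30.0
```

Contact. Release, rise, and move clear for a look.

{"fn": "move_arm", "kwargs": {"steps": [[[0,0,0],[0,0,0]],[[0,0,0],[0,0,0]],[[0,0,0],[0,0,0]],[[0,0,0],[0,0,0]],[[0,0,0],[0,0,0]],[[0,0,-3],[0,0,0]],[[0,0,-6],[0,0,0]],[[0,0,-9],[0,0,0]],[[6,0,-9],[0,0,0]],[[12,0,-9],[0,0,0]],[[18,0,-9],[0,0,0]],[[24,0,-9],[0,0,0]]], "fingers": 8.7}}

```text
time: 16.98
tool_pos: [0.4581, 0.1419, 0.1771]
orientation: [1.825, 2.557, 0.001]
wrist_force: [0.8, 0.6, 0.6]
finger_gap: 0.087
grip_force: 0.0
```

```bash
python3 - <<'E'
from h import *
f=lambda i,x,y,w,h,s:cv2.convertScaleAbs(cv2.resize(i[y:y+h,x:x+w],None,fx=s,fy=s,interpolation=cv2.INTER_CUBIC),alpha=1.7)
c=env.read_camera("top");d=env.read_camera("side")
a=f(c["pixels"][:,:,::-1],355,205,66,90,6)
b=f(d["pixels"][:,:,::-1],300,240,66,90,6)
cv2.imwrite("pics/p3.png",np.hstack([a,b]))
a=f(c["pixels"][:,:,::-1],415,200,60,60,6)
b=f(d["pixels"][:,:,::-1],350,295,70,60,6)
cv2.imwrite("pics/w1.png",np.hstack([a,b]))
E
```

```text
(no output)
```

View pics/p3.png

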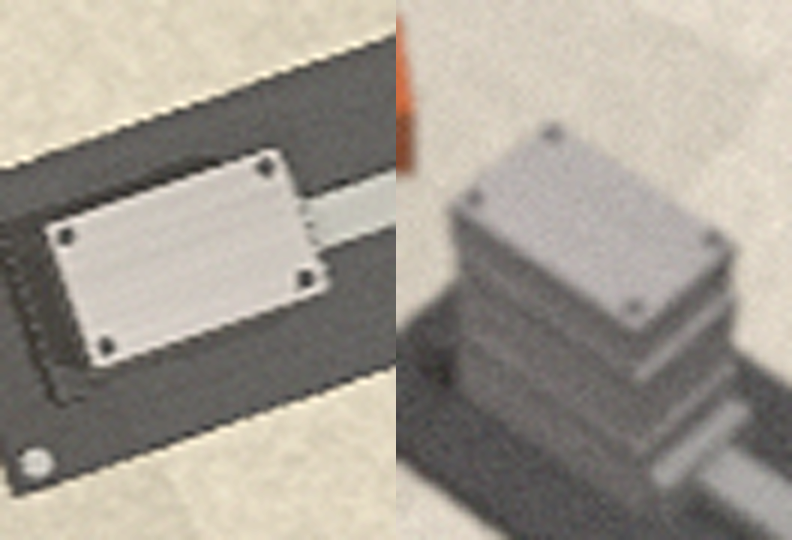

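View pics/w1.png

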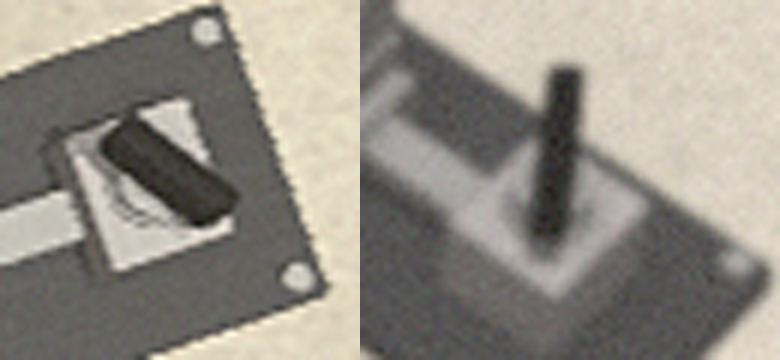

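```bash
python3 - <<'E' 2>&1 | tail -2
from meas import *
fit(c,A([(65,236),(265,166),(305,279),(106,346)],355,205,6),.108)
fit(s,A([(79,198),(238,307),(316,239),(156,132)],300,240,6),.108)
E
```

```text
[ 0.536 -0.085] long dir deg -71.1 short -160.7 68.0 38.1
[ 0.5343 -0.0836] long dir deg -71.5 short 19.5 67.7 38.3
```

{"fn": "move_arm", "kwargs": {"steps": [[[-6,0,0],[0,0,0]],[[-12,0,0],[0,0,0]],[[-18,0,0],[0,0,0]],[[-24,0,0],[0,0,0]],[[-24.1,0,0],[0,0,0]],[[-24.1,0,0],[0,0,0]],[[-24.1,0,3],[0,0,0]],[[-24.1,0,6],[0,0,0]],[[-24.1,0,8.7],[0,0,0]],[[-24.1,0,8.7],[0,0,0]],[[-24.1,0,8.7],[0,0,0]]]}}

```text
time: 18.55
tool_pos: [0.5377, -0.0873, 0.091]
orientation: [1.824, 2.557, 0.001]
wrist_force: [0.6, 0.1, 0.7]
finger_gap: 0.0871
grip_force: 0.0
```

```bash
python3 -c "
from h import *
go([.537,-.0868,.0885],19)"
```

```text
shift [ 0.07 -0.05  0.25] turn [0.1 0.  0. ]
```

{"fn": "move_arm", "kwargs": {"steps": [[[0.05,0,0.2],[0,0,0]],[[0.05,0,0.2],[0,0,0]],[[0.05,0,0.2],[0,0,0]],[[0.05,0,0.2],[0,0,0]],[[0.05,0,0.2],[0,0,0]],[[0.05,0,0.2],[0,0,0]],[[0.05,0,0.2],[0,0,0]],[[0.05,0,0.2],[0,0,0]],[[0.05,0,0.2],[0,0,0]]], "fingers": 4, "squeeze": 15}}

```text
time: 19.68
tool_pos: [0.537, -0.0873, 0.0879]
orientation: [1.825, 2.557, 0.0]
wrist_force: [-1.1, 0.2, 1.4]
finger_gap: 0.0502
grip_force: 15.0
```

{"fn": "move_arm", "kwargs": {"steps": [[[0,0,-0.3],[0,0,0]],[[0,0,-0.3],[0,0,0]],[[-0.28,0.03,-0.3],[0,0,0]],[[-0.28,0.03,-0.3],[0,0,0]],[[-0.28,0.03,-0.3],[0,0,0]],[[-0.28,0.03,-0.1],[0,0,0]],[[-0.28,0.03,0.05],[0,0,0]],[[-0.28,0.03,0.05],[0,0,0]],[[-0.28,0.03,0.05],[0,0,0]]]}}

```text
time: 20.8
tool_pos: [0.5383, -0.0898, 0.0879]
orientation: [-1.825, -2.557, -0.001]
wrist_force: [-3.5, -0.4, 5.9]
finger_gap: 0.0501
grip_force: 15.0
```

{"fn": "move_arm", "kwargs": {"steps": [[[0,0,0],[0,0,0]],[[0,0,0],[0,0,0]],[[0,0,0],[0,0,0]],[[0,0,0],[0,0,0]],[[0,0,0],[0,0,0]],[[0,0,-3],[0,0,0]],[[0,0,-6],[0,0,0]],[[0,0,-9],[0,0,0]],[[6,0,-9],[0,0,0]],[[12,0,-9],[0,0,0]],[[18,0,-9],[0,0,0]],[[24,0,-9],[0,0,0]]], "fingers": 8.7}}

```text
time: 22.3
tool_pos: [0.4594, 0.1389, 0.1776]
orientation: [1.825, 2.557, 0.001]
wrist_force: [1.4, -0.4, -0.2]
finger_gap: 0.0869
grip_force: 0.0
```

```bash
python3 - <<'E'
from h import *
f=lambda i,x,y,w,h,s:cv2.convertScaleAbs(cv2.resize(i[y:y+h,x:x+w],None,fx=s,fy=s,interpolation=cv2.INTER_CUBIC),alpha=1.7)
c=env.read_camera("top");d=env.read_camera("side")
a=f(c["pixels"][:,:,::-1],355,205,66,90,6)
b=f(d["pixels"][:,:,::-1],300,240,66,90,6)
cv2.imwrite("pics/p4.png",np.hstack([a,b]))
n=lambda u,v:((u+.5)/6-.5+415,(v+.5)/6-.5+200)
for z in(.095,):
    p,q=ray(c,*n(118,128),z),ray(c,*n(222,212),z);print(p,q,np.linalg.norm(p-q),(p+q)/2,np.degrees(np.arctan2(*(q-p)[1::-1])))
m=lambda u,v:((u-360+.5)/6-.5+350,(v+.5)/6-.5+295)
print(ray(d,*m(567,72),.095),[.5375+.12*np.cos(np.radians(-71)),-.087+.12*np.sin(np.radians(-71))])
E
```

```text
[ 0.5892025  -0.18233399  0.095     ] [ 0.56153899 -0.21554694  0.095     ] 0.043224644386862736 [ 0.57537075 -0.19894046  0.095     ] -129.79137454274843
[ 0.58644484 -0.18578138  0.095     ] [np.float64(0.5765681785348588), np.float64(-0.200462229071918)]
```

View pics/p4.png

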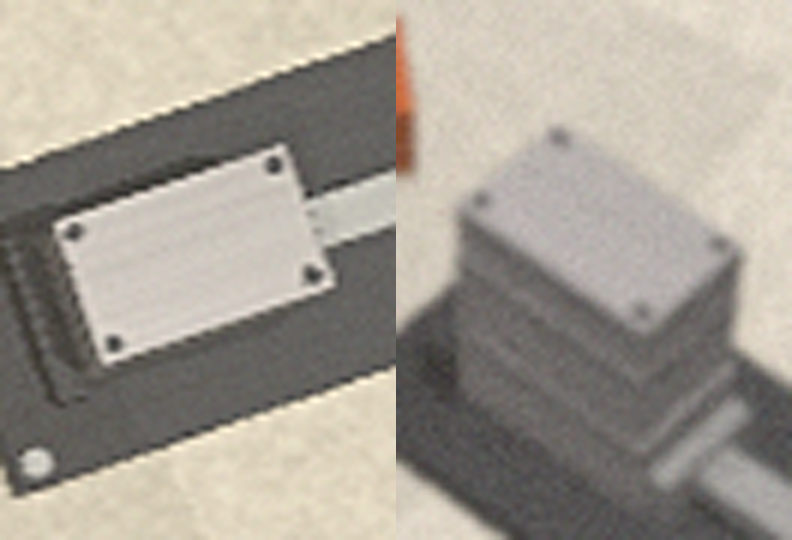

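```bash
python3 -c "
from h import *
go([.5758,-.1998,.15],-40);print(env.sense()['qpos'])"
```

```text
shift [-36.3   -0.34   2.67] turn [-0.  -0.1 59.5]
[-0.63566491  0.03645127  0.24463213  1.90594866 -0.01162613  1.19999905
 -0.04675976]
```

{"fn": "move_arm", "kwargs": {"steps": [[[-5,0,0],[0,0,8]],[[-10,0,0],[0,0,16]],[[-15,0,0],[0,0,24]],[[-20,0,0],[0,0,32]],[[-25,0,0],[0,0,40]],[[-30,-0.3,0],[0,0,48]],[[-34,-0.3,0],[0,0,56]],[[-36.3,-0.3,1],[0,0,59.5]],[[-36.3,-0.3,2.7],[0,0,59.5]],[[-36.3,-0.3,2.7],[0,0,59.5]],[[-36.3,-0.3,2.7],[0,0,59.5]],[[-36.3,-0.3,2.7],[0,0,59.5]]], "fingers": 4.5}}

```text
time: 23.9
tool_pos: [0.5757, -0.2065, 0.151]
orientation: [2.852, 1.316, 0.002]
wrist_force: [-0.8, 0.1, 0.0]
finger_gap: 0.0451
grip_force: 0.0
```

```bash
python3 -c "
from h import *
go([.5758,-.1998,.067],-40);print(env.sense()['qpos'])"
```

```text
shift [ 0.5  -0.43  8.4 ] turn [ 0.  -0.1 -0.5]
[-0.20563958  0.38966793  0.6048013   1.62026839 -0.23423796  1.20396176
 -0.25765318]
```

{"fn": "move_arm", "kwargs": {"steps": [[[0,0,0],[0,0,0]],[[0,0,0],[0,0,0]]]}}

```text
time: 24.15
tool_pos: [0.5754, -0.207, 0.1505]
orientation: [2.853, 1.315, 0.001]
wrist_force: [0.8, 0.2, -0.3]
finger_gap: 0.0447
grip_force: 0.0
```

```bash
python3 -c "
from h import *
go([.5758,-.1998,.067],-40)"
```

```text
shift [ 0.57 -0.44  8.35] turn [ 0.  -0.  -0.5]
```

{"fn": "move_arm", "kwargs": {"steps": [[[0.6,-0.4,0],[0,0,-0.5]],[[0.6,-0.4,3],[0,0,-0.5]],[[0.6,-0.4,5],[0,0,-0.5]],[[0.6,-0.4,7],[0,0,-0.5]],[[0.6,-0.4,8.3],[0,0,-0.5]],[[0.6,-0.4,8.3],[0,0,-0.5]],[[0.6,-0.4,8.3],[0,0,-0.5]],[[0.6,-0.4,8.3],[0,0,-0.5]]]}}

```text
time: 25.15
tool_pos: [0.5767, -0.2002, 0.0681]
orientation: [2.847, 1.326, 0.002]
wrist_force: [-0.3, -0.4, 0.2]
finger_gap: 0.0451
grip_force: 0.0
```

{"fn": "move_arm", "kwargs": {"steps": [[[0,0,0],[0,0,0]],[[0,0,0],[0,0,0]],[[0,0,0],[0,0,0]],[[0,0,0],[0,0,0]],[[0,0,0],[0,0,0]],[[0,0,0],[0,0,0]],[[0,0,0],[0,0,0]]], "fingers": 0.6, "squeeze": 30}}

```text
time: 26.02
tool_pos: [0.5767, -0.2005, 0.0674]
orientation: [2.847, 1.326, 0.001]
wrist_force: [5.2, -3.3, -3.4]
finger_gap: 0.0118
grip_force: 30.0
```

```bash
python3 -c "
from h import *
s=env.sense();print({k:np.round(s[k],4) for k in s})"
```

```text
{'time': np.float64(26.025), 'qpos': array([-0.1862,  0.4757,  0.5683,  1.6995, -0.2878,  1.0495, -0.2229]), 'qd': array([-0.0006,  0.0006, -0.0007,  0.0013,  0.0006,  0.0004,  0.001 ]), 'joint_efforts': array([-1.00330e+00, -5.98395e+01,  9.98050e+00, -3.18831e+01,
       -2.43700e-01,  1.79750e+00,  4.82000e-02]), 'tool_pos': array([ 0.5767, -0.2005,  0.0674]), 'orientation': array([2.8468e+00, 1.3260e+00, 1.0000e-03]), 'wrist_force': array([ 5.2292, -3.2957, -3.4487]), 'torque': array([-0.7333, -0.8492, -0.0515]), 'grip_force': np.float64(29.9987), 'finger_gap': np.float64(0.0118)}
```

{"fn": "move_arm", "kwargs": {"steps": [[[0,0.1,0],[0,0,0]],[[0,0.1,0],[0,0,4]],[[0,0.1,0],[0,0,8]],[[0,0.1,0],[0,0,12]],[[0,0.1,0],[0,0,16]],[[0,0.1,0],[0,0,20]],[[0,0.1,0],[0,0,24]],[[0,0.1,0],[0,0,26]],[[0,0.1,0],[0,0,26]]]}}

```text
time: 27.15
tool_pos: [0.5767, -0.2003, 0.0674]
orientation: [-3.072, -0.653, 0.001]
wrist_force: [-3.0, 1.0, 3.8]
finger_gap: 0.0121
grip_force: 30.0
```

```bash
cat > st.py <<'E'
from h import *
s=env.sense();m=R.from_rotvec(s["orientation"]).as_matrix()
print(s["time"],"yaw y",np.degrees(np.arctan2(m[1,1],m[0,1])),"F",s["wrist_force"],"F tool",m.T@s["wrist_force"],"T",s["torque"],"pos",s["tool_pos"],"q7",s["qpos"][6],s["finger_gap"])
E
python3 st.py
```

```text
27.15 yaw y -65.99792556947847 F [-2.95539118  1.00075314  3.84406659] F tool [-2.29449356 -2.11995347 -3.84106605] T [ 0.29967178  0.83624716 -0.08713547] pos [ 0.57666929 -0.20031122  0.06736569] q7 -0.6325010353346 0.012077987780985287
```

{"fn": "move_arm", "kwargs": {"steps": [[[0,0,0],[0,0,3]],[[0,0,0],[0,0,6]],[[0,0,0],[0,0,9]],[[0,0,0],[0,0,12]],[[0,0,0],[0,0,12]]]}}

```text
time: 27.78
tool_pos: [0.5766, -0.2002, 0.0673]
orientation: [-3.123, -0.328, 0.001]
wrist_force: [-3.6, 1.6, 5.0]
finger_gap: 0.0118
grip_force: 30.0
```

```bash
python3 st.py
```

```text
27.775 yaw y -77.99658184721221 F [-3.63729828  1.62054773  5.00598144] F tool [-3.22424361 -2.34677973 -5.00128403] T [ 0.35421333  0.86097592 -0.04188973] pos [ 0.57661438 -0.20021951  0.06734567] q7 -0.8207851853600973 0.011822286150945029
```

{"fn": "move_arm", "kwargs": {"steps": [[[0,0,0],[0,0,3]],[[0,0,0],[0,0,6]],[[0,0,0],[0,0,9]],[[0,0,0],[0,0,12]],[[0,0,0],[0,0,12]]]}}

```text
time: 28.4
tool_pos: [0.5766, -0.2001, 0.0674]
orientation: [-3.141, -0.0, 0.002]
wrist_force: [-3.8, 2.4, 5.0]
finger_gap: 0.0119
grip_force: 30.0
```

```bash
python3 st.py
```

```text
28.4 yaw y -89.99042077770159 F [-3.81111768  2.37056726  5.04178139] F tool [-3.81559568 -2.37641671 -5.035637  ] T [ 0.5019826   0.97627248 -0.04372629] pos [ 0.5765975  -0.20014248  0.06735874] q7 -1.0080286925989872 0.011915750937967455
```

{"fn": "move_arm", "kwargs": {"steps": [[[0,0,0],[0,0,3]],[[0,0,0],[0,0,6]],[[0,0,0],[0,0,9]],[[0,0,0],[0,0,12]],[[0,0,0],[0,0,12]]]}}

```text
time: 29.02
tool_pos: [0.5768, -0.2001, 0.0673]
orientation: [-3.124, 0.325, 0.001]
wrist_force: [-3.6, 1.4, 4.6]
finger_gap: 0.0128
grip_force: 30.0
```

```bash
python3 st.py
```

```text
29.025 yaw y -101.89174533736049 F [-3.60325258  1.42311492  4.63356994] F tool [-3.82281661 -0.65213316 -4.63027549] T [0.37500816 0.82520731 0.65147503] pos [ 0.57684522 -0.20011536  0.06733535] q7 -1.193160079333857 0.012806080386181586
```

{"fn": "move_arm", "kwargs": {"steps": [[[0,0,0],[0,0,-4]],[[0,0,0],[0,0,-8]],[[0,0,0],[0,0,-12]],[[0,0,0],[0,0,-16]],[[0,0,0],[0,0,-20]],[[0,0,0],[0,0,-24]],[[0,0,0],[0,0,-28]],[[0,0,0],[0,0,-32]],[[0,0,0],[0,0,-36]],[[0,0,0],[0,0,-40]],[[0,0,0],[0,0,-44]],[[0,0,0],[0,0,-48]]]}}

```text
time: 30.52
tool_pos: [0.577, -0.2002, 0.0674]
orientation: [-2.985, -0.976, -0.0]
wrist_force: [-2.1, 3.3, 3.5]
finger_gap: 0.0118
grip_force: 30.0
```

{"fn": "move_arm", "kwargs": {"steps": [[[0,0,0],[0,0,-4]],[[0,0,0],[0,0,-8]],[[0,0,0],[0,0,-12]],[[0,0,0],[0,0,-16]],[[0,0,0],[0,0,-20]],[[0,0,0],[0,0,-24]],[[0,0,0],[0,0,-28]],[[0,0,0],[0,0,-32]],[[0,0,0],[0,0,-36]],[[0,0,0],[0,0,-40]],[[0,0,0],[0,0,-44]],[[0,0,0],[0,0,-44.5]]]}}

```text
time: 32.02
tool_pos: [0.5771, -0.2003, 0.0674]
orientation: [-2.397, -2.031, -0.001]
wrist_force: [-1.2, 2.3, 3.4]
finger_gap: 0.0118
grip_force: 30.0
```

{"fn": "move_arm", "kwargs": {"steps": [[[0,0,0],[0,0,0]],[[0,0,0],[0,0,0]],[[0,0,0],[0,0,0]]]}}

```text
time: 32.4
tool_pos: [0.5771, -0.2003, 0.0673]
orientation: [-2.398, -2.029, -0.0]
wrist_force: [-0.9, 2.6, 4.2]
finger_gap: 0.0119
grip_force: 30.0
```

```bash
python3 st.py; python3 - <<'E'
from h import *
c=env.read_camera("top");d=env.read_camera("side")
f=lambda i,x,y,w,h,s:cv2.convertScaleAbs(cv2.resize(i[y:y+h,x:x+w],None,fx=s,fy=s,interpolation=cv2.INTER_CUBIC),alpha=1.7)
cv2.imwrite("pics/end.png",np.hstack([f(c["pixels"][:,:,::-1],340,180,130,130,3),f(d["pixels"][:,:,::-1],290,235,130,130,3)]))
E
```

```text
32.4 yaw y -9.530782597713914 F [-0.94696472  2.55441288  4.20408872] F tool [ 2.36400469 -1.35710952 -4.20307803] T [0.76215153 0.4693101  0.03067621] pos [ 0.57707687 -0.20026774  0.06732726] q7 0.26428733017844414 0.01185742839780195
```

View pics/end.png

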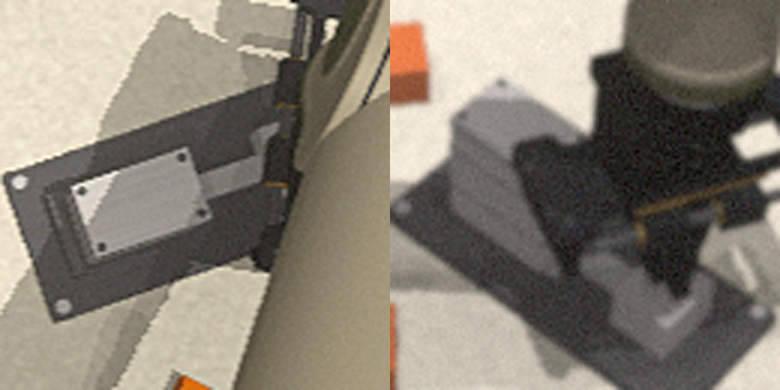

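The picture shows the stack standing square and untouched, with its top at about (140,200) in the top view, and the gripper still on the wing.

```bash
python3 -c "
from h import *
print(env.hand_in())"
```

```text
the job is handed in; nothing more can be done
None
```

The job is handed in at about 32 s: thick then thin case stacked on the base case, flush to about 1 mm by camera (I regripped the thin one once to correct a 2–3 mm offset), and the thumbscrew turned in about 60° to its stop, backed off about 90°, with the wing still gripped.

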